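# File two fired-clay test tiles in the slotted rack

### The job

Two fired-clay test tiles stand in small dark stands on the desk. File both of them upright in the three-slot rack, each in the slot whose width matches its thickness (not in a slot that is far too wide for it), and slide each along its slot until its end is against the metal stop; then let go. One slot stays empty; leave the pottery sherds where they lie.

Things in the scene. Friction and masses are not known exactly. Their poses are not given: they have to be found in the camera images.
- thin_tile: Thin tile, pale buff clay: flat slab standing upright on its long edge in its stand, 110 mm long (x), 8 mm thick (y), 95 mm high (z), about 150 g (varies), with fine dark grooves across both faces. Origin: centre of its underside (bottom edge); x along its length, y through its thickness, z up. Both ends and both faces are alike, so either way round is right. Grip it across its thickness on the upper part, from above.
- thick_tile: Thick tile, red-brown terracotta: flat slab standing upright on its long edge in its stand, 110 mm long (x), 20 mm thick (y), 95 mm high (z), about 350 g (varies), with fine dark grooves across both faces. Origin: centre of its underside (bottom edge); x along its length, y through its thickness, z up. Both ends and both faces are alike, so either way round is right. Grip it across its thickness on the upper part, from above.
- thin_stand: Dark wooden stand block, 80 mm long (x), 47 mm wide (y), 32 mm high, fixed to the desk. It holds the thin tile loosely in a groove along its x axis, 3 mm wider than the tile, open above and at both ends; the groove's floor is 10 mm above the desk. Origin: centre of its underside.
- thick_stand: Dark wooden stand block, 80 mm long (x), 59 mm wide (y), 32 mm high, fixed to the desk. It holds the thick tile loosely in a groove along its x axis, 3 mm wider than the tile, open above and at both ends; the groove's floor is 10 mm above the desk. Origin: centre of its underside.
- rack: Fixed wooden rack, 165 mm long (x), 190 wide (y): 12 mm baseboard, pale ribs up to 45 mm above the desk, three slots along x, 33 mm deep, centres at y = +58, 0, -58 mm, widths 11, 17, 23 mm; edges with 4 mm lead-ins. Slots open above and at -x (near end, x = -80 mm); at the far end a metal stop plate, face at x = +70 mm, 75 mm high. Origin on the desk under mid-slot, x towards the stop, z up.
- narrow_slot_home (a point): Point on the floor of the rack's narrow slot, 11 mm wide, at the rack's +y side (3 mm wider than the thin tile): where the centre of the underside of a tile lies that stands midway across this slot with its end touching the stop. Axes as the rack's: x along the slot towards the stop, y across, z up.
- middle_slot_home (a point): Point on the floor of the rack's middle slot, 17 mm wide, in the middle of the rack (far too wide for the thin tile, too narrow for the thick one; stays empty): where the centre of the underside of a tile lies that stands midway across this slot with its end touching the stop. Axes as the rack's: x along the slot towards the stop, y across, z up.
- wide_slot_home (a point): Point on the floor of the rack's wide slot, 23 mm wide, at the rack's -y side (3 mm wider than the thick tile): where the centre of the underside of a tile lies that stands midway across this slot with its end touching the stop. Axes as the rack's: x along the slot towards the stop, y across, z up.
- dark_sherd: Bystander, loose: almost black pottery sherd, 99 x 89 x 19 mm (behind it, high over the back of the desk, hangs a solid magnifier lamp: keep the arm clear of it), lying flat on the desk. Origin: centre of its underside.
- pale_sherd: Bystander, loose: pale grey-beige pottery sherd, 106 x 105 x 20 mm, lying flat on the desk. Origin: centre of its underside.
Mind the look-alikes: they are no part of the job. Of the things that look like the thin_tile, the middle-sized one is meant.

How it is judged:
At the end, for the whole second after the job is handed in: The thin tile stands in the narrow slot and the thick tile in the wide slot, each released and at rest, resting on the slot's floor (within 4 mm), upright (within 0.13 rad), along the slot (within 0.08 rad), with its end against the stop (gap at most 5 mm) (x of thin_tile in the frame of narrow_slot_home between -0.005 and 0.004 m and y of thin_tile in the frame of narrow_slot_home between -0.005 and 0.005 m and z of thin_tile in the frame of narrow_slot_home between -0.003 and 0.004 m and angle between each of thin_tile, thick_tile's own z axis and vertical below 0.13 rad and angle between the x axis of each of thin_tile, thick_tile and the x axis of rack, either way round below 0.08 rad and linear speed of each of thin_tile, thick_tile below 0.02 m/s and x of thick_tile in the frame of wide_slot_home between -0.005 and 0.004 m and y of thick_tile in the frame of wide_slot_home between -0.005 and 0.005 m and z of thick_tile in the frame of wide_slot_home between -0.003 and 0.004 m); the robot touches nothing.
It fails at once if the bystander almost black pottery sherd is shifted by more than 30 mm (distance of dark_sherd from where it was at the start of the episode above 0.03 m).
It fails at once if the bystander pale grey-beige pottery sherd is shifted by more than 30 mm (distance of pale_sherd from where it was at the start of the episode above 0.03 m).
It also fails if it takes over 72 s, if anything falls off the work surface, if the arm or the gripper's body presses on something with over 40 N, if the wrist force passes 120 N, or if a joint passes its speed limit or range.

### The arm

A 6-joint arm with a two-finger parallel gripper is mounted at the origin on a cart in front of the work surface, level with it; the furniture and walls round the work are solid. World frame = base frame: x ahead of the robot, y to its left, z up, the work surface at z = 0. Lengths are in m, angles in rad, forces in N, time in s.
With the tool pointing down it reaches from about 0.425 to 0.95 m from the base axis. Payload 3.5 kg.
Tool frame: the origin (TCP) lies at the very end of the fingers, on their centre line; the grasp point (between the pads) lies 19 mm behind it; z points along the fingers, y is the direction in which the jaws open and shut (so a half turn about z gives the same grasp; the last joint's range is limited). The gripper opens to 85 mm and grips with 20 to 120 N. Pads are 22 mm wide; open, the fingers measure 114 mm over their backs; the gripper's body (76 mm by 85 mm) begins 54 mm behind the grasp point. The pads swing forward as they close: fully open they stand 13 mm farther back than shut.
Start: joints at [-1.31, 0.286, 1.577, -0, 1.279, -0.15], TCP at [0.27, -0.619, 0.231] pointing down, gripper open.
Joint ranges: [-2.77, 2.77], [-0.9, 2.22], [0.21, 2.48], [-1.53, 4.67], [0.24, 2.81], [-2.84, 2.84]. Speed limits (rad/s): [2.79, 2.79, 3.14, 3.14, 3.14, 3.14].

### API

Orientations are given as a unit quaternion [x, y, z, w].
In Python, from plant import ctrl, imaging gives the robot as it stands.
- The arm moves only by the shell command python3 -m creep 'ROWS' [OPENING] [FORCE]. ROWS is JSON, one flat list of numbers, 4 for each row, row after row: the shift along the tool's x, y, z in units of 25 mm (1.0 is 25 mm), then the turn about the tool's z in units of 5 degrees (1.0 is 5 degrees). A call has 1 to 20 rows; each row is the pose to reach, as a shift and turn from the pose commanded when the call began, along the tool's axes at that moment; what a row does not reach only later rows make up. A row lasts 1/12 s, in which the tool goes at most 41.7 mm and 7.16 degrees, less where a joint would pass 70% of its speed; a pose out of reach is approached as far as the arm can. A call with a gripper value outside its range is refused whole. OPENING is the closure in counts, from 0 (fully open) to 255 (shut), set as the call begins (- or left out, the last holds). The fingers move at their own pace and stop on an object; FORCE is the grip in N (left out, the last holds). Time passes only in rows, so rows that repeat a pose let the fingers close. It gives the time, the measured TCP pose, the force and the opening at its end, in the units of the state.
- ctrl.get_state(): the state, without advancing time (a new reading comes with each control period).
- imaging.read_camera(name): name is "scene" or "top" or "wrist"; returns the picture (480x640x3 uint8, red, green, blue); there is no depth.
- imaging.camera_info(name): a dict with "intrinsics" (3x3 intrinsics, pixels), "origin" and "attitude" of the camera in the world. Camera axes: x right, y down, z forward; pixel columns grow to the right and rows downward; lengths in m; the calibration is good to about 2 mm. A picture is of the moment at which its call begins: read the wrist's pose just before it. camera_info takes no time and is no camera call; for the wrist camera it gives the pose at the moment of the call.
- ctrl.sign_off(): hands the job in, once; it reports no verdict.
Trained networks look in the newest picture that a camera, given by its name, has taken for a name from the list of things; names that differ only in an ending like _2 or _b are one class to them, and where a whole thing is asked for, a point or a joint stands for the part that bears it (a point fixed in the world has none). Each returns a list of dicts, best first, with "p" (0 to 1); they miss things now and then, are a little off and sometimes report something else, mostly with a low value. They report only what shows in the picture. A call takes as long as a camera call. They do not tell look-alikes from the thing itself.
- imaging.silhouettes(camera, name): "mask" (480x640 bool, what is visible of it) and "uv" ([column, row] in pixels, amid what is visible of it).
The state is a dict: "time": time; "qpos": joint angles; "dq": joint speeds; "joint_efforts": joint torques, N m; "eef_pos": TCP position; "tcp_rot": TCP orientation; "contact_force": force on the tool from outside, world axes, zero at the start; "wrist_torque": the same for the moment, N m; "opening": opening from 0.0 (shut) to 1.0 (fully open).
Only numpy, scipy, OpenCV 4.12 (cv2) and the standard library are available. Lean on these libraries where they do the work, as an engineer would, in place of code of your own. Each camera call takes 0.05 s, during which the arm holds its last target.

## Working session

There is one attempt and no reset: what is moved stays moved. The work goes in short steps, Python scripts to look and compute and a shell command to move; the robot and the scene stay as the last step left them, time stands still between calls to the robot, and variables do not carry over. Pictures are saved under pics/ and viewed, and the job is handed in when it is done.

```bash
ls; mkdir -p pics; python3 - <<'E'
from plant import ctrl, imaging
import cv2
s=ctrl.get_state(); print(s)
for n in ("scene","top"):
    im=imaging.read_camera(n); cv2.imwrite(f"pics/{n}0.png",im[:,:,::-1])
    print(n,imaging.camera_info(n))
E
```

```text
pics
{'time': 0.0, 'qpos': array([-1.31000455e+00,  2.87169754e-01,  1.57819134e+00, -1.60991078e-06,
        1.27857871e+00, -1.49996801e-01]), 'dq': array([-4.66092556e-04, -7.54408951e-04, -2.58155580e-05,  6.75006452e-04,
        3.58789734e-04, -1.89666412e-03]), 'joint_efforts': array([-1.45421368e-04, -4.05975938e+01, -2.92625588e+01, -1.40880816e-04,
        5.77209590e-03,  5.06406138e-06]), 'eef_pos': array([ 0.26940657, -0.61818875,  0.22993668]), 'tcp_rot': array([ 9.78979922e-01,  2.03953265e-01, -6.57493295e-05, -1.17173371e-03]), 'contact_force': array([ 0.69479237, -0.30069695,  0.32226719]), 'wrist_torque': array([-0.02249453,  0.01466815,  0.01570708]), 'opening': 1.000071812877338}
scene {'intrinsics': array([[443.85714445,   0.        , 322.77045122],
       [  0.        , 443.85714445, 246.4141408 ],
       [  0.        ,   0.        ,   1.        ]]), 'origin': array([0.04411289, 0.84672542, 0.68090962]), 'attitude': array([-0.25366107,  0.85452072, -0.4369092 ,  0.12066792])}
top {'intrinsics': array([[519.84016136,   0.        , 312.15462976],
       [  0.        , 519.84016136, 239.37930333],
       [  0.        ,   0.        ,   1.        ]]), 'origin': array([0.35344946, 0.08103011, 1.02143437]), 'attitude': array([-0.69751165,  0.71227668, -0.05895715,  0.05160898])}
```

View pics/scene0.png

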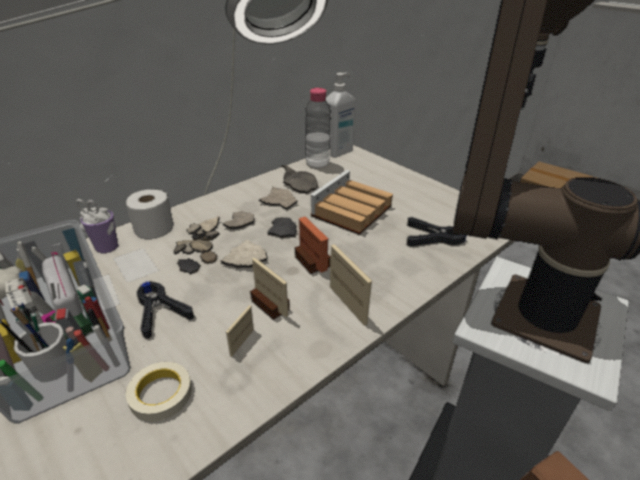

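View pics/top0.png

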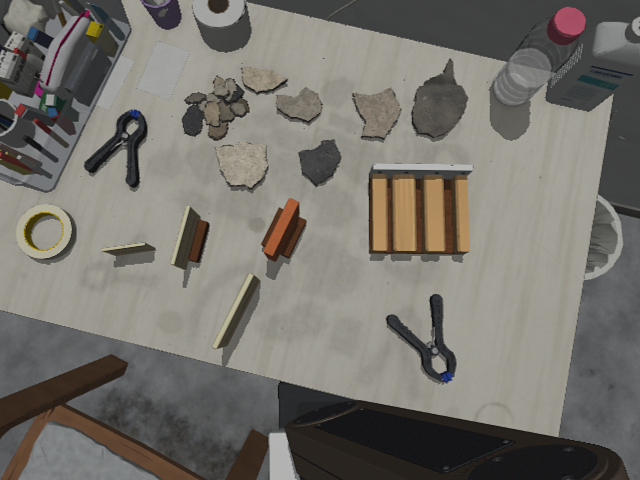

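The things that could be taken for the thin tile, by pixel in the top picture:
- The small buff slab at (130,248).
- The middle-sized buff slab in the dark stand at (188,237).
- The large buff slab at (236,312).

By the description, the middle-sized one at (188,237) is meant. The thick tile is at (282,228), and the rack is at (420,212) with its stop at the top edge. I'll check these in a close crop and get the masks.

```bash
cat > h.py <<'E'
import numpy as np, cv2
from scipy.spatial.transform import Rotation as R
from scipy.optimize import minimize
from plant import ctrl, imaging
def cam(n):
    c=imaging.camera_info(n); return c["intrinsics"],c["origin"],R.from_quat(c["attitude"])
def proj(c,P):
    K,o,r=c; p=r.inv().apply(np.atleast_2d(P)-o); q=p@K.T; return q[:,:2]/q[:,2:]
def back(c,uv,z):
    K,o,r=c; d=r.apply(np.linalg.inv(K)@np.array([uv[0],uv[1],1.])); return o+d*(z-o[2])/d[2]
def box(x,y,yaw,L,W,z0,z1):
    P=np.array([[sx*L/2,sy*W/2,z] for sx in(-1,1) for sy in(-1,1) for z in(z0,z1)])
    c,s=np.cos(yaw),np.sin(yaw)
    return np.c_[x+c*P[:,0]-s*P[:,1],y+s*P[:,0]+c*P[:,1],P[:,2]]
def hullmask(uv,S=4):
    m=np.zeros((480,640),np.uint8)
    h=cv2.convexHull(uv.astype(np.float32))
    cv2.fillConvexPoly(m,np.round(h*16).astype(np.int32),255,cv2.LINE_AA,4); return m/255.
def fit(obs,dims,p0):
    # obs: list of (cam,mask)
    def f(p):
        e=0
        for c,m in obs:
            h=hullmask(proj(c,box(p[0],p[1],p[2],*dims)));
            e+=1-np.minimum(h,m).sum()/np.maximum(h,m).sum()
        return e
    best=None
    for dy in (0,.3,-.3):
        r=minimize(f,[p0[0],p0[1],p0[2]+dy],method="Nelder-Mead",options=dict(initial_simplex=np.array(p0)+np.array([[0,0,dy],[.015,0,dy],[0,.015,dy],[0,0,dy+.2]]),xatol=1e-4,fatol=1e-4))
        if best is None or r.fun<best.fun: best=r
    return best
E
python3 - <<'E'
from h import *
ims={}
M={}
for n in("top","scene"):
    ims[n]=imaging.read_camera(n)
    for o in("thin_tile","thick_tile","rack"):
        M[n,o]=imaging.silhouettes(n,o)
        print(n,o,[(round(d["p"],2),np.round(d["uv"]).tolist(),int(d["mask"].sum())) for d in M[n,o]])
np.save("m.npy",M,allow_pickle=True)
im=ims["top"]; c=cv2.resize(im[170:370,90:330],(720,600),interpolation=cv2.INTER_CUBIC)
cv2.imwrite("pics/crop1.png",c[:,:,::-1])
c=cv2.resize(im[150:270,350:490],(700,600),interpolation=cv2.INTER_CUBIC)
cv2.imwrite("pics/crop2.png",c[:,:,::-1])
E
```

```text
top thin_tile [(0.97, [127.0, 251.0], 413), (0.94, [239.0, 314.0], 1074), (0.73, [187.0, 238.0], 977)]
top thick_tile [(0.86, [280.0, 230.0], 1141)]
top rack [(0.85, [418.0, 208.0], 9052)]
scene thin_tile [(0.95, [352.0, 285.0], 1987), (0.63, [235.0, 330.0], 816), (0.62, [270.0, 287.0], 1004)]
scene thick_tile [(0.66, [314.0, 241.0], 1039)]
scene rack []
```

View pics/crop1.png

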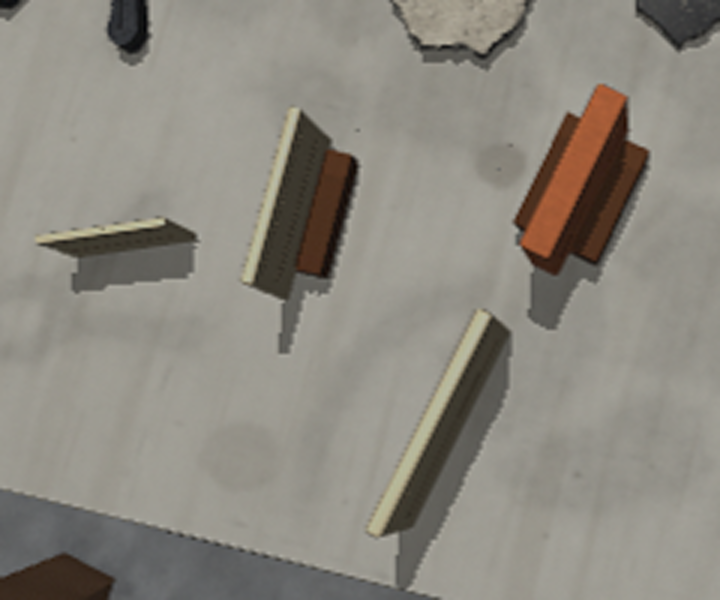

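View pics/crop2.png

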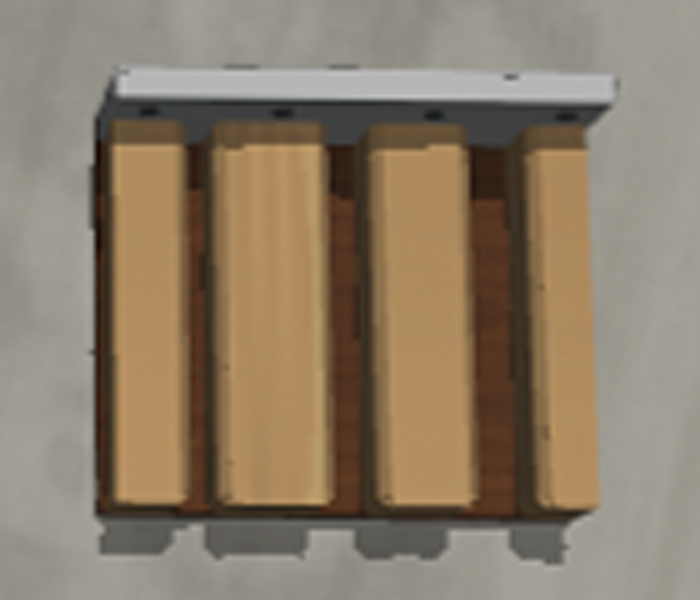

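The crop confirms it: the middle slab, crop (290,200), stands in a dark stand, while the small and large ones stand bare on the desk. In the rack, the left slot is the narrow one and the right slot the wide one. Next I'll fit poses.

```bash
python3 - <<'E'
from h import *
M=np.load("m.npy",allow_pickle=True).item()
T,S=cam("top"),cam("scene")
for o,it,isc,W in(("thin_tile",2,2,.008),("thick_tile",0,0,.020)):
    mt=M["top",o][it]; ms=M["scene",o][isc]
    g=back(T,mt["uv"],.06)
    for lab,obs in(("both",[(T,mt["mask"]),(S,ms["mask"])]),("top",[(T,mt["mask"])])):
        r=fit(obs,(.110,W,.010,.105),[g[0],g[1],-.3]); print(o,lab,r.x.round(4),round(r.fun,3))
im=imaging.read_camera("top")
# rack: fit using mask (baseboard+ribs hull union stop hull)
m=M["top","rack"][0]["mask"]
def model(p):
    x,y,a=p; c,s=np.cos(a),np.sin(a)
    def bx(x0,x1,y0,y1,z0,z1): return box(x+c*(x0+x1)/2-s*(y0+y1)/2,y+s*(x0+x1)/2+c*(y0+y1)/2,a,x1-x0,y1-y0,z0,z1)
    return [bx(-.08,.07,-.095,.095,0,.045),bx(.07,.08,-.095,.095,0,.075)]
def f(p):
    h=np.maximum.reduce([hullmask(proj(T,b)) for b in model(p)]); return 1-np.minimum(h,m).sum()/np.maximum(h,m).sum()
g=back(T,M["top","rack"][0]["uv"],.03)
r=minimize(f,[g[0],g[1],0],method="Nelder-Mead",options=dict(initial_simplex=[[g[0],g[1],0],[g[0]+.01,g[1],0],[g[0],g[1]+.01,0],[g[0],g[1],.1]],xatol=1e-4,fatol=1e-4))
print("rack",r.x.round(4),r.fun)
x,y,a=r.x; c,s=np.cos(a),np.sin(a)
k=5; big=cv2.resize(im[150:270,350:490],None,fx=k,fy=k,interpolation=cv2.INTER_CUBIC)[:,:,::-1].copy()
def ln(A,B,col):
    w=[[x+c*q[0]-s*q[1],y+s*q[0]+c*q[1],q[2]] for q in(A,B)]
    u=((proj(T,w)-[350,150]+.5)*k).round().astype(int); cv2.line(big,tuple(map(int,u[0])),tuple(map(int,u[1])),col,1)
for yc,w in((.058,.011),(0,.017),(-.058,.023)):
    for sg in(1,-1):
        ln((-.08,yc+sg*w/2,.012),(.07,yc+sg*w/2,.012),(255,0,0))
        ln((-.08,yc+sg*(w/2+.004),.045),(.07,yc+sg*(w/2+.004),.045),(0,255,0))
ln((.07,-.095,.075),(.07,.095,.075),(0,0,255)); ln((-.08,-.095,.045),(-.08,.095,.045),(0,255,255))
cv2.imwrite("pics/rackfit.png",big)
E
```

```text
thin_tile both [ 0.5126  0.3053 -0.2939] 0.405
thin_tile top [ 0.5118  0.305  -0.244 ] 0.157
thick_tile both [ 0.5239  0.1255 -0.4759] 0.252
thick_tile top [ 0.5238  0.1254 -0.4559] 0.065
rack [ 0.5629 -0.1401 -0.0299] 0.03293651210308257
```

View pics/rackfit.png

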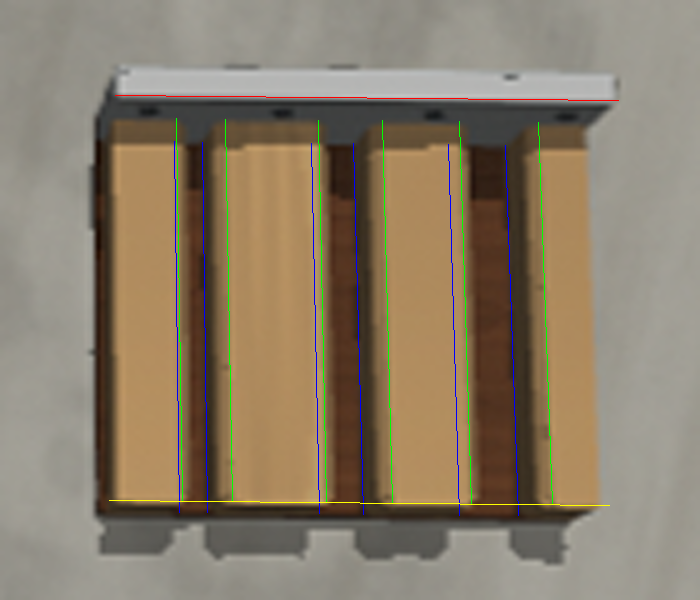

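```bash
cat >> h.py <<'E'
def heading(s):
    r=R.from_quat(s["tcp_rot"]); x=r.apply([1,0,0]); return np.arctan2(x[1],x[0])
def plan(x,y,z,h,s=None,cmd=None):
    s=s or ctrl.get_state(); r=R.from_quat(s["tcp_rot"])
    hh=heading(s); p=np.array(s["eef_pos"])
    if cmd is not None: p=np.array(cmd[:3]); hh=cmd[3]
    d=np.array([x,y,z])-p
    ex=np.array([np.cos(hh),np.sin(hh),0]); ey=np.array([np.sin(hh),-np.cos(hh),0])
    dh=(h-hh+np.pi)%(2*np.pi)-np.pi
    u=np.array([d@ex,d@ey,-d[2]])/.025
    t=-np.degrees(dh)/5
    print("units",u.round(3),"turn",round(t,3),"rows min",round(max(np.linalg.norm(d)/.0417,abs(t)*5/7.16),1),"now",p.round(4),round(hh,4))
E
python3 - <<'E'
from h import *
plan(.48,-.141,.30,-.03)
c=cam("wrist"); s=ctrl.get_state(); r=R.from_quat(s["tcp_rot"])
print(c[0], "cam in tool",r.inv().apply(c[1]-s["eef_pos"]).round(4), "cam z in tool",(r.inv()*c[2]).as_matrix().round(3), s["time"])
E
```

```text
units [ 15.349 -14.161  -2.747] turn 5.051 rows min 12.6 now [ 0.2696 -0.6188  0.2313] 0.4108
[[362.15013766   0.         322.67591245]
 [  0.         362.15013766 238.49916749]
 [  0.           0.           1.        ]] cam in tool [ 0.0781  0.0002 -0.1426] cam z in tool [[-0.    -0.951 -0.311]
 [ 1.    -0.     0.001]
 [-0.001 -0.311  0.951]] 0.55
```

```bash
python3 -c "
from h import *
plan(.58,-.141,.28,-.03)"
```

```text
units [ 19.016 -12.564  -1.947] turn 5.051 rows min 13.7 now [ 0.2696 -0.6188  0.2313] 0.4108
```

```bash
python3 -m creep '[1,-0.6,-0.5,0.3, 2.3,-1.5,-1,0.8, 3.6,-2.4,-1.5,1.2, 5,-3.3,-2,1.6, 6.3,-4.2,-2,2, 7.6,-5,-2,2.4, 8.9,-5.9,-2,2.8, 10.2,-6.7,-2,3.2, 11.5,-7.6,-2,3.6, 12.8,-8.5,-2,4, 14.1,-9.3,-2,4.4, 15.4,-10.2,-2,4.7, 16.7,-11,-2,5, 17.8,-11.8,-2,5, 18.6,-12.3,-2,5, 19,-12.6,-2,5, 19,-12.6,-2,5, 19,-12.6,-2,5]' 0 60
python3 - <<'E'
from h import *
s=ctrl.get_state(); im=imaging.read_camera("wrist"); cv2.imwrite("pics/w1.png",im[:,:,::-1]); c=cam("wrist")
x,y,a=.5629,-.1405,-.028
big=im[:,:,::-1].copy(); cc,ss=np.cos(a),np.sin(a)
def ln(A,B,col):
    w=[[x+cc*q[0]-ss*q[1],y+ss*q[0]+cc*q[1],q[2]] for q in(A,B)]
    u=proj(c,w).round().astype(int); cv2.line(big,tuple(map(int,u[0])),tuple(map(int,u[1])),col,1)
for yc,w in((.058,.011),(0,.017),(-.058,.023)):
    for sg in(1,-1):
        ln((-.08,yc+sg*w/2,.012),(.07,yc+sg*w/2,.012),(255,0,0))
        ln((-.08,yc+sg*(w/2+.004),.045),(.07,yc+sg*(w/2+.004),.045),(0,255,0))
ln((.07,-.095,.075),(.07,.095,.075),(0,0,255)); ln((-.08,-.095,.045),(-.08,.095,.045),(0,255,255))
cv2.imwrite("pics/w1o.png",big); print(s["time"],s["qpos"].round(3))
E
```

```text
time: 2.05
eef_pos: [0.5791, -0.1406, 0.2813]
tcp_rot: [1.0, -0.012, -0.0, 0.0]
contact_force: [-0.2, -0.7, 0.4]
opening: 0.997
2.05 [-4.080e-01  7.900e-02  1.723e+00 -1.000e-03  1.340e+00  1.188e+00]
```

View pics/w1o.png

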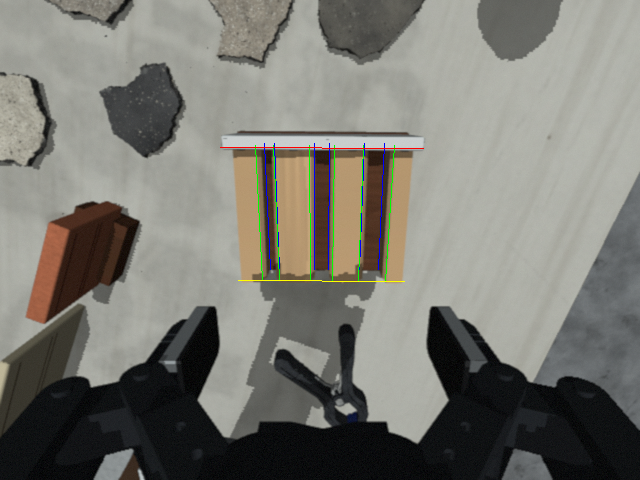

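```bash
python3 - <<'E'
import cv2
for n in("w1","w1o"):
    im=cv2.imread(f"pics/{n}.png")[125:290,215:430]; im=cv2.resize(im,None,fx=3.6,fy=3.6,interpolation=cv2.INTER_CUBIC); cv2.imwrite(f"pics/{n}z.png",im)
E
```

```text
(no output)
```

View pics/w1oz.png

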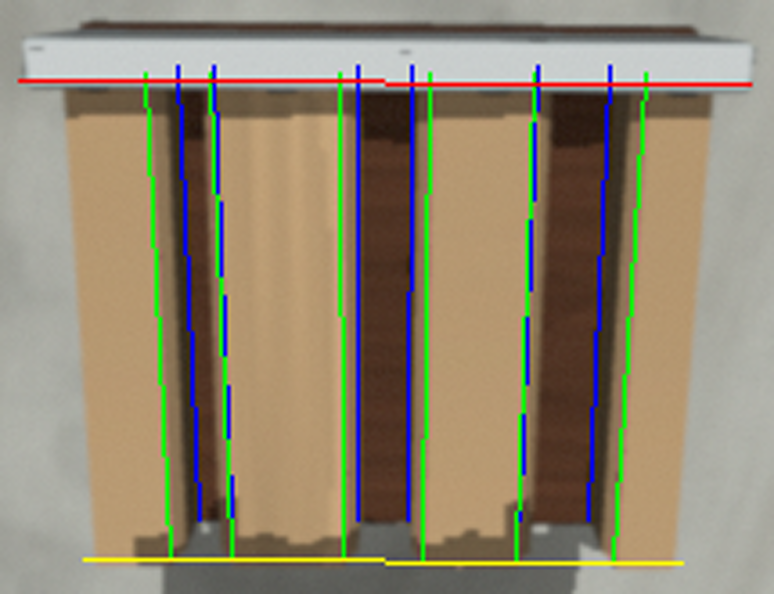

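View pics/w1z.png

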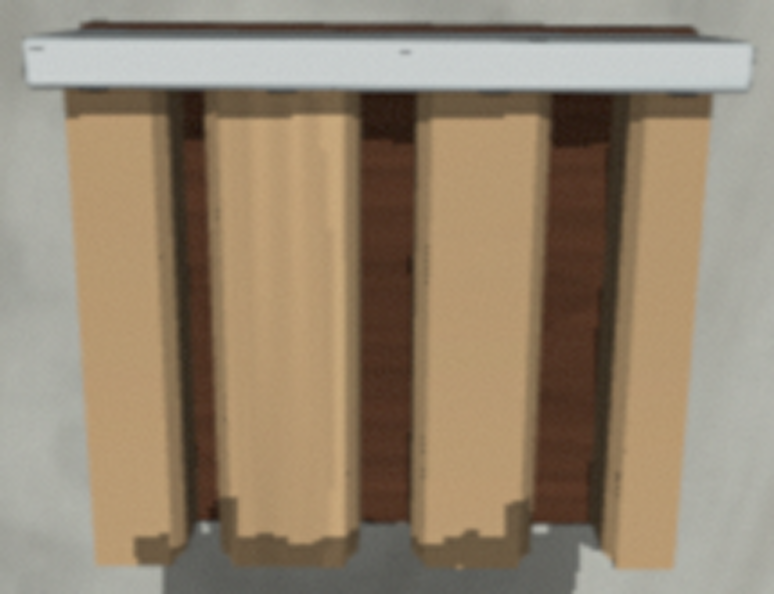

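The overlay in the wrist view agrees to about 1–2 mm. The rack estimate moves slightly to (.5615,-.1413), yaw -.024. Next I go over the thick tile.

```bash
python3 -c "
from h import *
plan(.524,.1255,.2,-.457)"
```

```text
units [ -2.47  -10.609   3.251] turn 4.939 rows min 6.8 now [ 0.5788 -0.1412  0.2813] -0.026
```

```bash
python3 -m creep '[-0.2,-0.9,0.2,0.4, -0.5,-2,0.5,0.9, -0.7,-3.2,0.9,1.5, -1,-4.4,1.3,2, -1.3,-5.6,1.7,2.6, -1.6,-6.8,2.1,3.2, -1.9,-8,2.5,3.8, -2.1,-9.2,2.8,4.3, -2.4,-10.1,3.1,4.7, -2.5,-10.6,3.25,4.95, -2.5,-10.6,3.25,4.95, -2.5,-10.6,3.25,4.95]'
cat >> h.py <<'E'
def look(name,obj,W,p0,idx=0,z0=.010):
    s=ctrl.get_state(); im=imaging.read_camera("wrist"); c=cam("wrist")
    d=imaging.silhouettes("wrist",obj)
    print("t",s["time"],"tcp",np.round(s["eef_pos"],4),"h",round(heading(s),4),[(round(k["p"],2),np.round(k["uv"]).tolist(),int(k["mask"].sum())) for k in d])
    o=im[:,:,::-1].copy()
    if d:
        best=None
        r=fit([(c,d[idx]["mask"])],(.110,W,z0,z0+.095),p0); print("fit",r.x.round(4),round(r.fun,3))
        o[d[idx]["mask"]]=o[d[idx]["mask"]]//2+np.array([0,90,0],np.uint8)
        b=proj(c,box(*r.x,.110,W,z0,z0+.095))
        for i in range(8):
            for j in range(i):
                if bin(i^j).count("1")==1: cv2.line(o,tuple(map(int,b[i].round())),tuple(map(int,b[j].round())),(0,0,255),1)
    cv2.imwrite(f"pics/{name}.png",im[:,:,::-1]); cv2.imwrite(f"pics/{name}o.png",o)
E
python3 -c "
from h import *
look('w2','thick_tile',.02,[.524,.1255,-.457])"
```

```text
time: 3.1
eef_pos: [0.5235, 0.125, 0.2001]
tcp_rot: [0.974, -0.227, 0.0, 0.0]
contact_force: [1.5, -1.0, 1.0]
opening: 1.002
t 3.1 tcp [0.5235 0.125  0.2001] h -0.4574 [(0.88, [322.0, 228.0], 4723), (0.7, [307.0, 211.0], 3511)]
fit [ 0.5237  0.1249 -0.4712] 0.05
```

View pics/w2o.png

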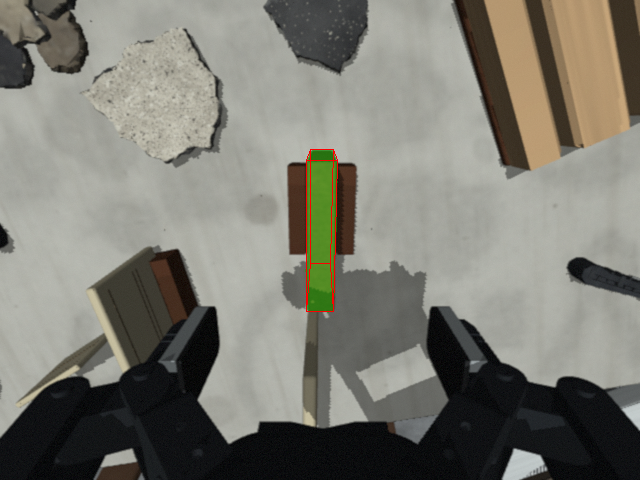

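```bash
python3 -c "
from h import *
T=cam('top')
for z in(.1,.13):
  print([back(T,u,z).round(3) for u in((250,273),(259,281),(214,347))])
print(R.from_euler('z',.0).as_quat(), np.array([np.cos(-.465),np.sin(-.465)])*-.0425+[.5237,.125])
plan(.5237,.125,.067,-.465)
plan(.5237,.125,.2,-.465)"
```

```text
[array([0.441, 0.181, 0.1  ]), array([0.426, 0.166, 0.1  ]), array([0.313, 0.244, 0.1  ])]
[array([0.438, 0.178, 0.13 ]), array([0.424, 0.163, 0.13 ]), array([0.315, 0.239, 0.13 ])]
[0. 0. 0. 1.] [0.48571258 0.14405797]
units [-0.028 -0.008  5.349] turn 0.07 rows min 3.2 now [0.5242 0.1245 0.2007] -0.4589
units [-0.028 -0.008  0.029] turn 0.07 rows min 0.0 now [0.5242 0.1245 0.2007] -0.4589
```

```bash
python3 -m creep '[0,0,1,0.1, 0,0,2.4,0.1, 0,0,3.8,0.1, 0,0,4.7,0.1, 0,0,5.2,0.1, 0,0,5.35,0.1, 0,0,5.35,0.1]'
python3 -m creep '[0,0,0,0, 0,0,0,0, 0,0,0,0, 0,0,0,0, 0,0,0,0, 0,0,0,0, 0,0,0,0, 0,0,0,0, 0,0,0,0, 0,0,0,0, 0,0,0,0, 0,0,0,0]' 255 70
```

```text
time: 3.78
eef_pos: [0.5239, 0.1253, 0.0662]
tcp_rot: [0.973, -0.232, -0.0, 0.0]
contact_force: [0.1, 0.4, -0.2]
opening: 1.0
time: 4.78
eef_pos: [0.5242, 0.1263, 0.0672]
tcp_rot: [0.973, -0.231, 0.001, -0.0]
contact_force: [-0.4, -0.7, 5.2]
opening: 0.224
```

```bash
python3 -m creep '[0,0,-0.3,0, 0,0,-0.8,0, 0,0,-1.5,0, 0,0,-2.2,0, 0,0,-2.9,0, 0,0,-3.5,0, 0,0,-3.9,0, 0,0,-4,0, 0,0,-4,0]'
python3 -c "
from h import *
import numpy as np
im=imaging.read_camera('wrist'); cv2.imwrite('pics/w3.png',im[:,:,::-1])
a=-.024;x,y=.5615,-.1413
for xr in(-.002,.015):
  print((x+xr*np.cos(a)+.058*np.sin(a), y+xr*np.sin(a)-.058*np.cos(a)))
plan(x-.002+.058*np.sin(a),y-.058,.157,a)"
```

```text
time: 5.53
eef_pos: [0.5237, 0.1262, 0.167]
tcp_rot: [0.973, -0.231, 0.001, -0.0]
contact_force: [0.0, -0.8, -2.4]
opening: 0.223
(np.float64(0.558108709600504), np.float64(-0.1992353014096439))
(np.float64(0.5751038138355075), np.float64(-0.19964326224277193))
units [ 7.104 10.997  0.354] turn -5.068 rows min 7.9 now [0.5231 0.1261 0.1659] -0.4663
```

View pics/w3.png

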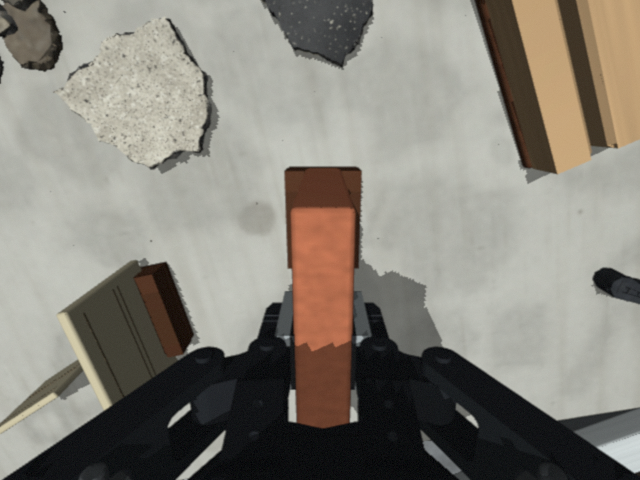

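The thick tile is held centred between the pads. I'll carry it above the wide slot.

```bash
python3 -m creep '[0.3,0.4,0,-0.2, 0.8,1.2,0,-0.6, 1.3,2,0,-1, 1.9,2.9,0,-1.4, 2.5,3.9,0,-1.8, 3.1,4.9,0,-2.3, 3.8,5.9,0,-2.7, 4.4,6.9,0,-3.2, 5,7.8,0,-3.6, 5.6,8.7,0,-4, 6.2,9.6,0,-4.4, 6.6,10.3,0,-4.7, 6.9,10.7,0,-5, 7.1,11,0,-5.05, 7.1,11,0,-5.05, 7.1,11,0,-5.05, 7.1,11,0,-5.05]'
python3 - <<'E'
from h import *
s=ctrl.get_state()
im=imaging.read_camera('wrist'); c=cam("wrist")
d=imaging.silhouettes("wrist","thick_tile")
a=-.024;x,y=.5615,-.1413
plan(x-.002+.058*np.sin(a),y-.058,.157,a,s)
print([(k["p"],k["uv"]) for k in d])
o=im[:,:,::-1].copy(); cc,ss=np.cos(a),np.sin(a)
def ln(A,B,col):
    w=[[x+cc*q[0]-ss*q[1],y+ss*q[0]+cc*q[1],q[2]] for q in(A,B)]
    u=proj(c,w).round().astype(int); cv2.line(o,tuple(map(int,u[0])),tuple(map(int,u[1])),col,1)
for yc,w in((.058,.011),(0,.017),(-.058,.023)):
    for sg in(1,-1):
        ln((-.08,yc+sg*(w/2),.041),(.07,yc+sg*(w/2),.041),(0,255,0))
ln((.07,-.095,.075),(.07,.095,.075),(0,0,255))
b=proj(c,box(s["eef_pos"][0],s["eef_pos"][1],heading(s),.11,.02,s["eef_pos"][2]-.057,s["eef_pos"][2]+.038))
for i in range(8):
    for j in range(i):
        if bin(i^j).count("1")==1: cv2.line(o,tuple(map(int,b[i].round())),tuple(map(int,b[j].round())),(255,0,255),1)
cv2.imwrite("pics/w4.png",o); cv2.imwrite("pics/w4r.png",im[:,:,::-1])
E
```

```text
time: 7.0
eef_pos: [0.5581, -0.1982, 0.1655]
tcp_rot: [1.0, -0.013, -0.001, -0.001]
contact_force: [0.4, -0.6, -3.5]
opening: 0.224
units [0.003 0.045 0.342] turn -0.015 rows min 0.2 now [ 0.5581 -0.1982  0.1655] -0.0253
[(0.75, [16.3, 74.5]), (0.73, [321.8, 295.5])]
```

View pics/w4.png

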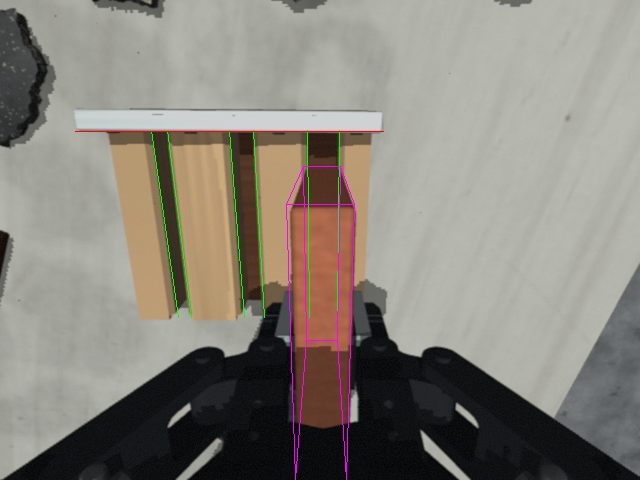

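```bash
python3 -m creep '[0,0.04,0.4,0, 0,0.04,0.9,0, 0,0.04,1.4,0, 0,0.04,1.9,0, 0,0.04,2.2,0, 0,0.04,2.4,0, 0,0.04,2.6,0, 0,0.04,2.8,0, 0,0.04,3,0, 0,0.04,3.2,0, 0,0.04,3.2,0, 0,0.04,3.2,0]'
```

```text
time: 8.1
eef_pos: [0.559, -0.1991, 0.0865]
tcp_rot: [1.0, -0.014, 0.001, -0.001]
contact_force: [2.4, 5.0, -1.7]
opening: 0.225
```

```bash
python3 -m creep '[0,-0.03,0.1,0, 0,-0.03,0.2,0, 0,-0.03,0.3,0, 0,-0.03,0.4,0, 0,-0.03,0.5,0, 0,-0.03,0.6,0, 0,-0.03,0.6,0]'; python3 -c "
from h import *
im=imaging.read_camera('wrist'); cv2.imwrite('pics/w5.png',im[:,:,::-1])"
```

```text
time: 8.68
eef_pos: [0.5582, -0.1989, 0.0707]
tcp_rot: [1.0, -0.013, -0.0, -0.001]
contact_force: [0.7, 4.1, -1.1]
opening: 0.225
```

View pics/w5.png

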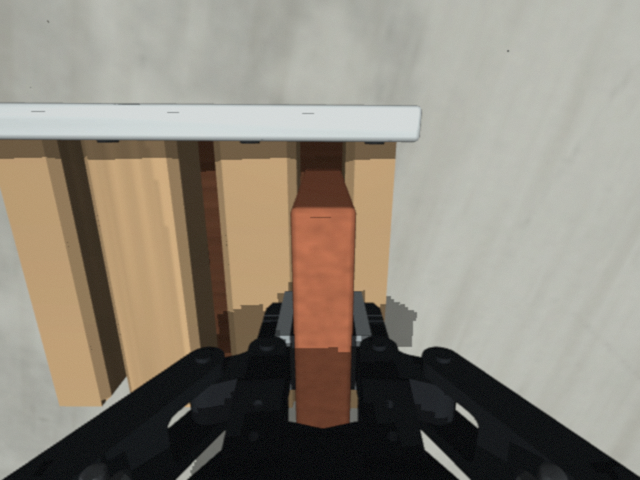

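```bash
python3 -m creep '[0.1,-0.03,0,0, 0.2,-0.03,0.02,0, 0.3,-0.03,0.02,0, 0.4,-0.03,0.02,0, 0.5,-0.03,0.02,0, 0.6,-0.03,0.02,0, 0.65,-0.03,0.02,0, 0.65,-0.03,0.02,0]'
```

```text
time: 9.4
eef_pos: [0.5751, -0.1992, 0.0708]
tcp_rot: [1.0, -0.013, 0.0, 0.0]
contact_force: [-0.8, 2.4, -3.6]
opening: 0.224
```

```bash
python3 -m creep '[0.05,0,0,0, 0.1,0,0,0, 0.1,0,0,0]'; python3 -m creep '[0.04,0,0,0, 0.08,0,0,0, 0.08,0,0,0]'
```

```text
time: 9.65
eef_pos: [0.5754, -0.1992, 0.0708]
tcp_rot: [1.0, -0.012, -0.003, -0.0]
contact_force: [-7.9, 3.1, 1.2]
opening: 0.225
time: 9.9
eef_pos: [0.5755, -0.1992, 0.071]
tcp_rot: [1.0, -0.012, -0.006, -0.001]
contact_force: [-15.7, 3.3, 6.2]
opening: 0.225
```

```bash
python3 -m creep '[-0.08,0,0,0, -0.08,0,0.04,0, -0.08,0,0.08,0, -0.08,0,0.12,0, -0.08,0,0.12,0]'
```

```text
time: 10.32
eef_pos: [0.5754, -0.1992, 0.0695]
tcp_rot: [1.0, -0.013, -0.003, -0.0]
contact_force: [-11.7, 4.7, 7.6]
opening: 0.227
```

```bash
python3 -m creep '[0,0,0,0, 0,0,0,0, 0,0,0,0, 0,0,0,0, 0,0,0,0, 0,0,0,0]' 80; python3 -c "
from h import *
look('w6','thick_tile',.02,[.575,-.2,-.024],z0=.012)"
```

```text
time: 10.82
eef_pos: [0.5777, -0.1996, 0.0681]
tcp_rot: [1.0, -0.013, 0.0, 0.0]
contact_force: [0.4, 0.4, -0.4]
opening: 0.687
t 10.8167 tcp [ 0.5777 -0.1996  0.0681] h -0.0253 [(0.78, [322.0, 306.0], 13832)]
fit [ 0.5671 -0.1995 -0.0273] 0.231
```

View pics/w6.png

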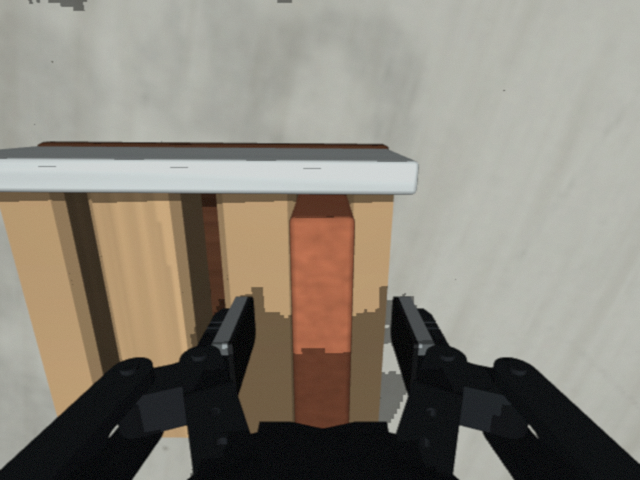

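The thick tile is released. I'll rise and check its gap to the stop.

```bash
python3 -m creep '[0,0,-0.3,0, 0,0,-1.2,0, 0,0,-2.5,0, 0,0,-4,0, 0,0,-5.4,0, 0,0,-6.5,0, 0,0,-7,0, 0,0,-7,0, 0,0,-7,0]'; python3 -c "
from h import *
look('w7','thick_tile',.02,[.575,-.2,-.024],z0=.012)
plan(.512,.305,.2,-.26)
im=cv2.imread('pics/w7o.png')[100:400,200:440]; cv2.imwrite('pics/w7z.png',cv2.resize(im,None,fx=2,fy=2))"
```

```text
time: 11.67
eef_pos: [0.5771, -0.1992, 0.2425]
tcp_rot: [1.0, -0.013, 0.0, 0.0]
contact_force: [0.3, 0.5, -0.7]
opening: 0.683
t 11.6667 tcp [ 0.5771 -0.1992  0.2425] h -0.0255 [(0.66, [33.0, 251.0], 4607), (0.56, [322.0, 223.0], 3412)]
fit [ 0.575 -0.2   -0.024] 1.0
units [ -3.074 -20.072   1.588] turn 2.686 rows min 12.2 now [ 0.576  -0.1986  0.2397] -0.0256
```

View pics/w7z.png

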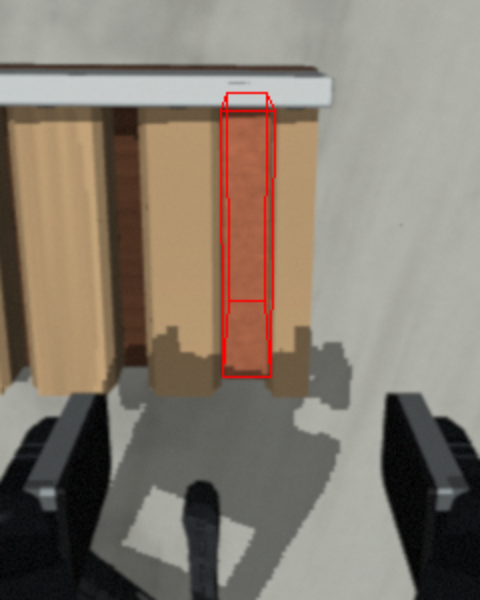

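The thick tile stands straight in the wide slot. Its far end is hidden under the stop's edge and its near end lies at about x = .522, which fits contact with the stop. Next is the thin tile.

```bash
python3 -m creep '[-0.2,-0.8,0,0.1, -0.4,-2,0,0.3, -0.6,-3.3,0.2,0.5, -0.8,-4.6,0.4,0.7, -1,-6,0.6,0.9, -1.2,-7.4,0.8,1.1, -1.4,-8.8,1,1.3, -1.6,-10.2,1.2,1.5, -1.8,-11.6,1.4,1.7, -2,-13,1.5,1.9, -2.2,-14.4,1.6,2.1, -2.4,-15.8,1.6,2.3, -2.6,-17.1,1.6,2.4, -2.8,-18.3,1.6,2.5, -3,-19.2,1.6,2.6, -3.05,-19.8,1.6,2.7, -3.1,-20.1,1.6,2.7, -3.1,-20.1,1.6,2.7, -3.1,-20.1,1.6,2.7]' 0; python3 -c "
from h import *
look('w8','thin_tile',.008,[.512,.305,-.26])"
```

```text
time: 13.35
eef_pos: [0.512, 0.3045, 0.2011]
tcp_rot: [0.992, -0.13, -0.001, 0.001]
contact_force: [0.5, 0.4, -0.6]
opening: 1.001
t 13.35 tcp [0.512  0.3045 0.2011] h -0.2606 [(0.96, [320.0, 228.0], 1858), (0.82, [486.0, 305.0], 6424), (0.77, [208.0, 260.0], 2090)]
fit [ 0.5117  0.3053 -0.2487] 0.117
```

View pics/w8o.png

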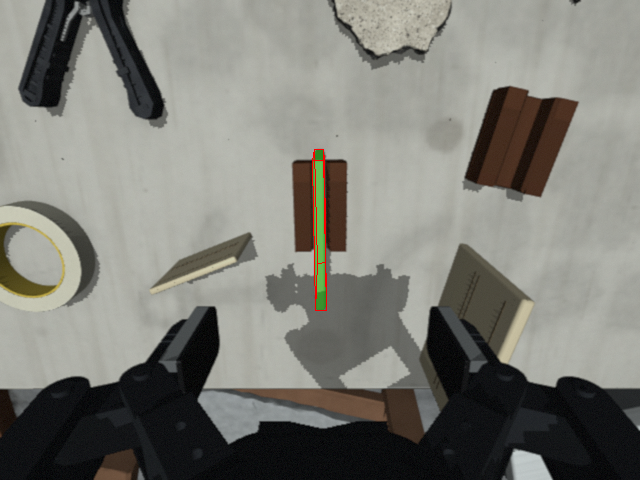

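```bash
python3 -c "
from h import *
c=cam('wrist');T=cam('top')
h=-.25
for z in(0,.05,.07):
  for C,us in((c,((250,235),(256,258),(151,291))),(T,((145,243),(156,249),(103,250)))):
    print(z,[((lambda d:(round(d[0]*np.cos(h)+d[1]*np.sin(h),3),round(-d[0]*np.sin(h)+d[1]*np.cos(h),3)))(back(C,u,z)[:2]-[.5117,.305])) for u in us])
plan(.5117,.305,.067,-.25)
"
```

```text
0 [(np.float64(-0.028), np.float64(0.07)), (np.float64(-0.053), np.float64(0.066)), (np.float64(-0.089), np.float64(0.179))]
0 [(np.float64(-0.021), np.float64(0.093)), (np.float64(-0.028), np.float64(0.068)), (np.float64(-0.054), np.float64(0.169))]
0.05 [(np.float64(-0.013), np.float64(0.06)), (np.float64(-0.034), np.float64(0.056)), (np.float64(-0.064), np.float64(0.153))]
0.05 [(np.float64(-0.025), np.float64(0.075)), (np.float64(-0.031), np.float64(0.052)), (np.float64(-0.056), np.float64(0.148))]
0.07 [(np.float64(-0.006), np.float64(0.056)), (np.float64(-0.026), np.float64(0.052)), (np.float64(-0.054), np.float64(0.142))]
0.07 [(np.float64(-0.027), np.float64(0.069)), (np.float64(-0.033), np.float64(0.046)), (np.float64(-0.057), np.float64(0.14))]
units [-0.043 -0.031  5.398] turn -0.139 rows min 3.2 now [0.5125 0.304  0.202 ] -0.2621
```

The small look-alike's near end lies about 70 mm to the side, clear of the fingers. I'll pre-close a little for extra room.

```bash
python3 -m creep '[0,-0.02,0,-0.1, 0,-0.02,0,-0.1, 0,-0.02,0.8,-0.1, 0,-0.02,2,-0.1, 0,-0.02,3.4,-0.1, 0,-0.02,4.5,-0.1, 0,-0.02,5.1,-0.1, 0,-0.02,5.35,-0.1, 0,-0.02,5.35,-0.1]' 90 
python3 -m creep '[0,0,0,0, 0,0,0,0, 0,0,0,0, 0,0,0,0, 0,0,0,0, 0,0,0,0, 0,0,0,0, 0,0,0,0, 0,0,0,0, 0,0,0,0, 0,0,0,0]' 255 60
python3 -m creep '[0,0,-0.3,0, 0,0,-0.8,0, 0,0,-1.5,0, 0,0,-2.2,0, 0,0,-2.9,0, 0,0,-3.5,0, 0,0,-3.9,0, 0,0,-4,0, 0,0,-4,0]'
python3 -c "
from h import *
im=imaging.read_camera('wrist'); cv2.imwrite('pics/w9.png',im[:,:,::-1])
a=-.024;x,y=.5615,-.1413
plan(x-.002-.058*np.sin(a),y+.058,.167,a)"
```

```text
time: 14.2
eef_pos: [0.5118, 0.3046, 0.0673]
tcp_rot: [0.992, -0.126, -0.002, 0.001]
contact_force: [0.1, 0.5, 0.5]
opening: 0.646
time: 15.12
eef_pos: [0.514, 0.3061, 0.0709]
tcp_rot: [0.992, -0.126, 0.001, -0.001]
contact_force: [-1.0, -0.5, 5.8]
opening: 0.084
time: 15.87
eef_pos: [0.5129, 0.3056, 0.17]
tcp_rot: [0.992, -0.126, 0.001, -0.0]
contact_force: [-0.7, -0.2, -1.4]
opening: 0.083
units [ 5.763 14.57   0.071] turn -2.617 rows min 9.4 now [0.5124 0.3054 0.1688] -0.2524
```

View pics/w9.png

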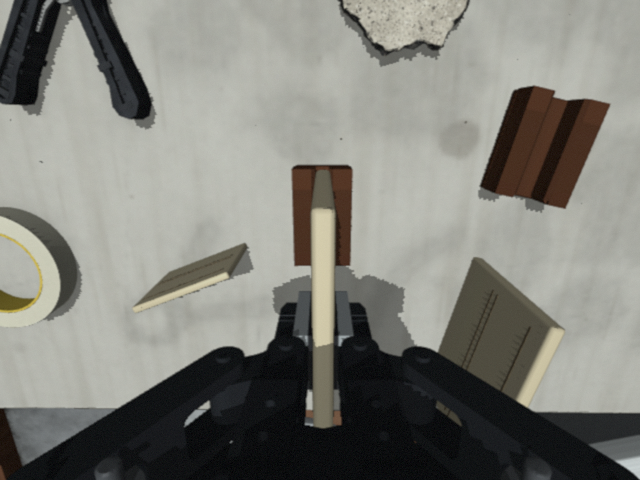

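The thin tile is held centred. Carrying it to above the narrow slot.

```bash
python3 -m creep '[0.2,0.5,0,-0.1, 0.5,1.4,0,-0.3, 0.9,2.4,0,-0.5, 1.4,3.5,0,-0.7, 1.8,4.6,0,-0.9, 2.2,5.7,0,-1.1, 2.7,6.8,0,-1.3, 3.1,7.9,0,-1.5, 3.5,9,0,-1.7, 4,10.1,0,-1.9, 4.4,11.2,0,-2.1, 4.8,12.2,0,-2.3, 5.2,13.2,0,-2.4, 5.5,13.9,0,-2.5, 5.7,14.4,0,-2.6, 5.75,14.57,0,-2.62, 5.75,14.57,0,-2.62, 5.75,14.57,0,-2.62, 5.75,14.57,0,-2.62]'
python3 - <<'E'
from h import *
s=ctrl.get_state()
im=imaging.read_camera('wrist'); c=cam("wrist")
a=-.024;x,y=.5615,-.1413
plan(x-.002-.058*np.sin(a),y+.058,.167,a,s); print(s["qpos"].round(2))
o=im[:,:,::-1].copy(); cc,ss=np.cos(a),np.sin(a)
k=4; ox,oy=250,110
o=cv2.resize(o[oy:oy+140,ox:ox+170],None,fx=k,fy=k,interpolation=cv2.INTER_CUBIC); raw=o.copy()
def pt(u): return tuple(int(v) for v in ((np.array(u)-[ox,oy]+.5)*k).round())
def ln(A,B,col):
    w=[[x+cc*q[0]-ss*q[1],y+ss*q[0]+cc*q[1],q[2]] for q in(A,B)]
    u=proj(c,w); cv2.line(o,pt(u[0]),pt(u[1]),col,1)
for yc,w in((.058,.011),(0,.017)):
    for sg in(1,-1):
        ln((-.08,yc+sg*(w/2),.041),(.07,yc+sg*(w/2),.041),(0,255,0))
        ln((-.08,yc+sg*(w/2+.004),.045),(.07,yc+sg*(w/2+.004),.045),(255,255,0))
        ln((-.08,yc+sg*(w/2),.012),(.07,yc+sg*(w/2),.012),(255,0,0))
ln((.07,-.095,.075),(.07,.095,.075),(0,0,255))
b=proj(c,box(s["eef_pos"][0],s["eef_pos"][1],heading(s),.11,.008,s["eef_pos"][2]-.059,s["eef_pos"][2]+.036))
for i in range(8):
    for j in range(i):
        if bin(i^j).count("1")==1: cv2.line(o,pt(b[i]),pt(b[j]),(255,0,255),1)
cv2.imwrite("pics/w10.png",o); cv2.imwrite("pics/w10r.png",raw)
E
```

```text
time: 17.5
eef_pos: [0.5605, -0.082, 0.1684]
tcp_rot: [1.0, -0.012, -0.001, -0.0]
contact_force: [0.8, 0.0, -1.1]
opening: 0.081
units [0.019 0.051 0.057] turn 0.011 rows min 0.0 now [ 0.5605 -0.082   0.1684] -0.0231
[-0.32  0.11  1.9   0.    1.13  1.27]
```

View pics/w10.png

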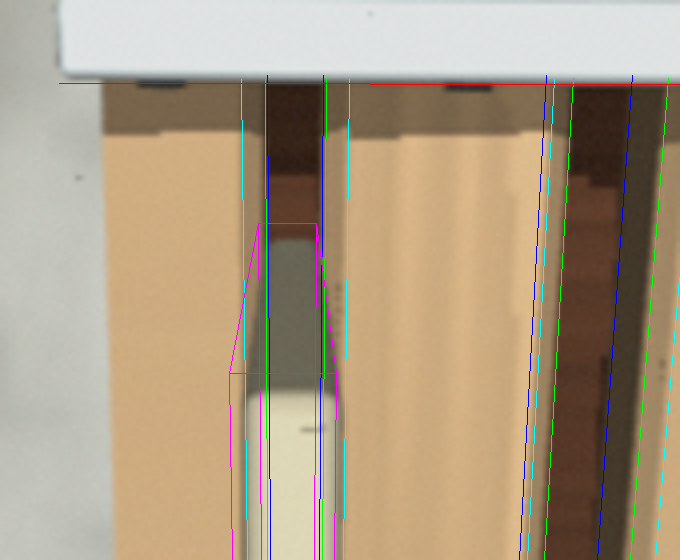

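View pics/w10r.png

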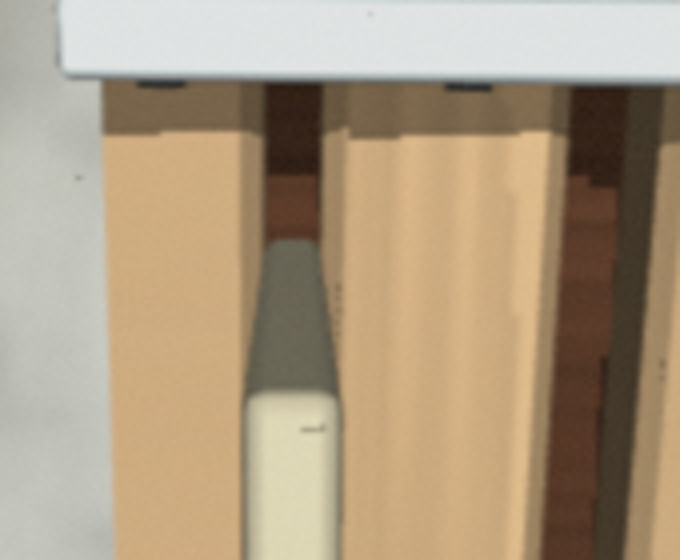

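The slot centre is at column 293 and the tile's bottom edge at 294 in the zoomed crop, so it is aligned. I'll lower it.

```bash
python3 -m creep '[0,0,0.4,0, 0,0,0.9,0, 0,0,1.4,0, 0,0,1.9,0, 0,0,2.2,0, 0,0,2.4,0, 0,0,2.6,0, 0,0,2.8,0, 0,0,3,0, 0,0,3.2,0, 0,0,3.2,0, 0,0,3.2,0]'; python3 -c "
from h import *
im=imaging.read_camera('wrist'); cv2.imwrite('pics/w11.png',im[:,:,::-1])"
```

```text
time: 18.55
eef_pos: [0.5605, -0.0828, 0.0885]
tcp_rot: [1.0, -0.012, -0.001, -0.0]
contact_force: [0.7, 1.9, -2.0]
opening: 0.081
```

View pics/w11.png

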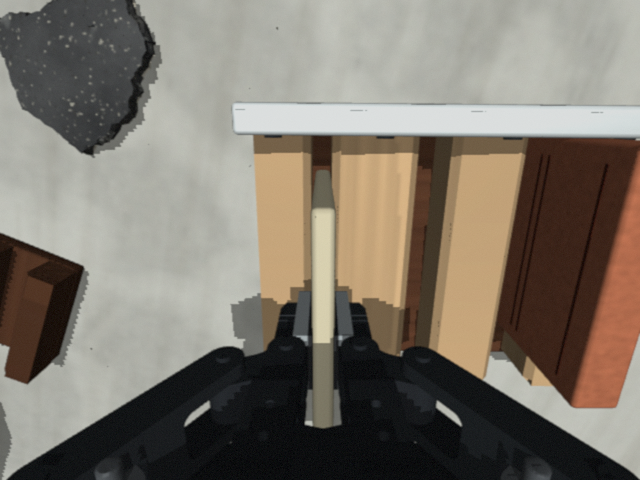

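In the slot with no notable force. The thick tile on the right sits flush against the stop. I'll lower further and slide.

```bash
python3 -m creep '[0,0,0.1,0, 0,0,0.2,0, 0,0,0.3,0, 0,0,0.4,0, 0,0,0.5,0, 0,0,0.6,0, 0,0,0.6,0]'; python3 -m creep '[0.1,0,0,0, 0.2,0,0,0, 0.3,0,0,0, 0.4,0,0,0, 0.5,0,0,0, 0.55,0,0,0, 0.55,0,0,0]'
```

```text
time: 19.18
eef_pos: [0.5608, -0.0829, 0.0734]
tcp_rot: [1.0, -0.012, -0.0, -0.0]
contact_force: [1.1, 2.7, -2.2]
opening: 0.087
time: 19.77
eef_pos: [0.575, -0.0833, 0.074]
tcp_rot: [1.0, -0.012, 0.0, -0.0]
contact_force: [-1.0, 3.1, -1.5]
opening: 0.085
```

```bash
python3 -m creep '[0.05,0,0,0, 0.1,0,0,0, 0.14,0,0,0, 0.14,0,0,0]'; python3 -m creep '[0.04,0,0,0, 0.08,0,0,0, 0.08,0,0,0]'
```

```text
time: 20.1
eef_pos: [0.5784, -0.0834, 0.0741]
tcp_rot: [1.0, -0.012, 0.0, -0.0]
contact_force: [-1.6, 3.2, -1.8]
opening: 0.085
time: 20.35
eef_pos: [0.5803, -0.0835, 0.0741]
tcp_rot: [1.0, -0.012, 0.0, -0.0]
contact_force: [-1.0, 3.0, -1.5]
opening: 0.088
```

```bash
python3 -m creep '[0.04,0,0,0, 0.08,0,0,0, 0.08,0,0,0]'; python3 -m creep '[0.04,0,0,0, 0.08,0,0,0, 0.08,0,0,0]'
```

```text
time: 20.6
eef_pos: [0.5803, -0.0835, 0.074]
tcp_rot: [1.0, -0.012, -0.003, -0.0]
contact_force: [-8.6, 2.4, 3.1]
opening: 0.085
time: 20.85
eef_pos: [0.5804, -0.0834, 0.0739]
tcp_rot: [1.0, -0.011, -0.006, -0.0]
contact_force: [-14.4, 2.7, 7.2]
opening: 0.086
```

Contact with the stop at x = .580. I'll ease off the push and lower to the floor.

```bash
python3 -m creep '[-0.06,0,0,0, -0.06,0,0.04,0, -0.06,0,0.08,0, -0.06,0,0.12,0, -0.06,0,0.12,0]'
```

```text
time: 21.27
eef_pos: [0.5804, -0.0835, 0.0733]
tcp_rot: [1.0, -0.011, -0.004, -0.0]
contact_force: [-15.9, 3.8, 15.1]
opening: 0.089
```

```bash
python3 -m creep '[-0.08,0,0,0, -0.08,0,0,0]'; python3 -m creep '[0,0,0,0, 0,0,0,0, 0,0,0,0, 0,0,0,0, 0,0,0,0, 0,0,0,0]' 100; python3 -m creep '[0,0,-0.3,0, 0,0,-1.2,0, 0,0,-2.5,0, 0,0,-4,0, 0,0,-5.4,0, 0,0,-6.5,0, 0,0,-7,0, 0,0,-7,0, 0,0,-7,0]'
python3 - <<'E'
from h import *
im=imaging.read_camera('wrist'); cv2.imwrite('pics/w12.png',im[:,:,::-1]); c=cam("wrist")
o=im[:,:,::-1].copy()
for p,W in(((.5779,-.0837,-.024),.008),((.5751,-.1997,-.024),.02)):
    b=proj(c,box(*p,.11,W,.012,.107))
    for i in range(8):
        for j in range(i):
            if bin(i^j).count("1")==1: cv2.line(o,tuple(map(int,b[i].round())),tuple(map(int,b[j].round())),(255,0,255),1)
cv2.imwrite("pics/w12o.png",cv2.resize(o[100:340,180:480],None,fx=2.5,fy=2.5))
im=imaging.read_camera('scene'); cv2.imwrite('pics/s12.png',cv2.resize(im[140:260,270:430],None,fx=5,fy=5,interpolation=cv2.INTER_CUBIC)[:,:,::-1])
E
```

```text
time: 21.43
eef_pos: [0.5803, -0.0835, 0.0731]
tcp_rot: [1.0, -0.012, -0.001, -0.0]
contact_force: [-7.0, 3.4, 9.2]
opening: 0.081
time: 21.93
eef_pos: [0.5809, -0.0838, 0.0711]
tcp_rot: [1.0, -0.012, 0.0, 0.0]
contact_force: [0.5, 0.0, 0.2]
opening: 0.607
time: 22.68
eef_pos: [0.5805, -0.0835, 0.2457]
tcp_rot: [1.0, -0.012, 0.0, 0.0]
contact_force: [-0.2, -0.6, -0.6]
opening: 0.603
```

View pics/w12o.png

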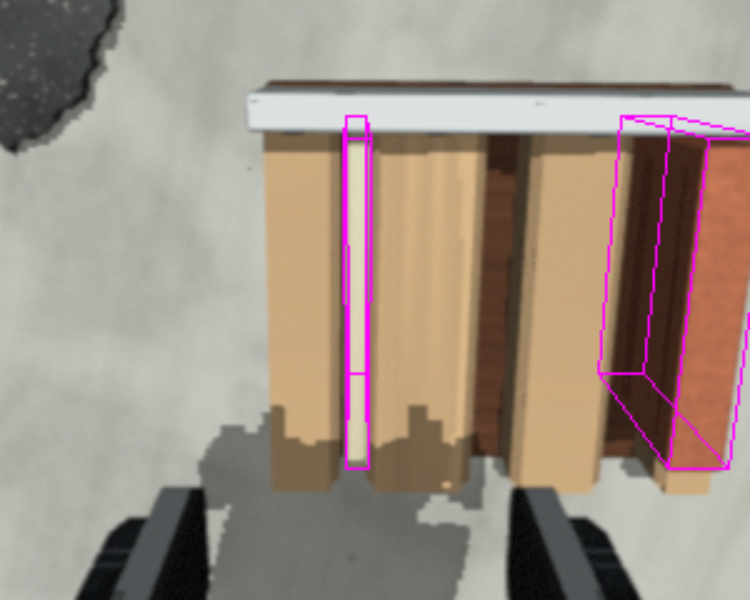

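View pics/s12.png

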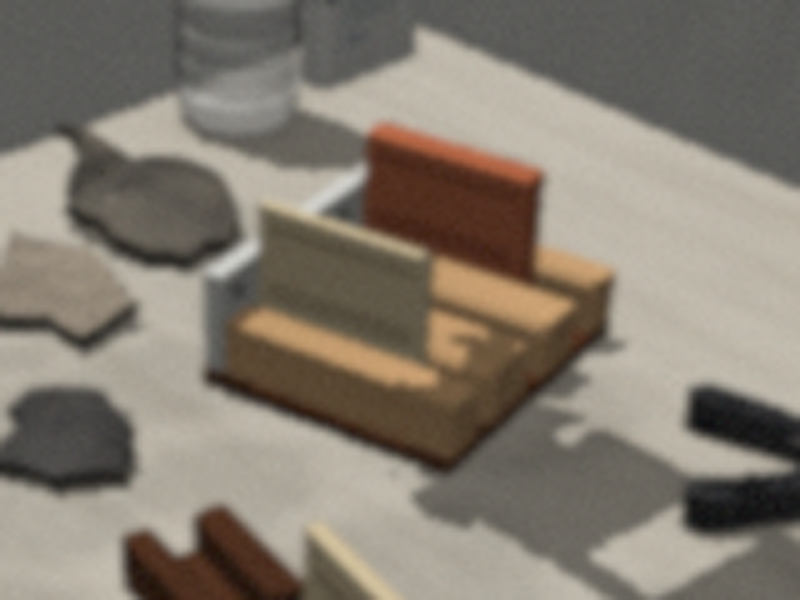

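Both tiles stand flush against the stop, and the fingers are clear. The sherds don't appear to have moved. I'll hand in.

```bash
python3 -c "
from plant import ctrl
print(ctrl.sign_off())"
```

```text
the job is handed in; nothing more can be done
None
```

Both tiles are filed and the job is handed in at about 23 s of the 72 s allowed; the hand-in gave no verdict. The thick terracotta tile is in the wide slot. The middle-sized buff tile, the one from the stand, is in the narrow slot. I slid each along until it pressed on the stop, lowered it to the floor and let go.

**Last checks:**
- **Contact:** the force on the stop reached about 15 N for each tile.
- **Pictures:** after release, the wrist and scene pictures show both tiles upright and along their slots, with their far ends at the stop. The middle slot is empty, and the sherds appear unmoved, though I didn't measure them.
- **Position:** the tiles' near ends lie within about 2 mm of where I predicted. The difference is towards the stop, about the size of the calibration error.

**Checks that failed or disagreed:**
- **Wrong mask:** the automatic fit of the thick tile after release locked on to another object, so I judged that tile from the overlay instead.
- **Side force:** the thick tile showed a 2–5 N side force in its slot, a light touch on one wall that went away on release.

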